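# Hang the slotted profile template on the peg of the template stand

## Robot

A 7-joint arm with a two-finger parallel gripper is mounted at the origin on the work surface. World frame = base frame: x ahead of the robot, y to its left, z up, the work surface at z = 0. Lengths are in m, angles in rad, forces in N, time in s.
With the tool pointing down it reaches from about 0.4 to 0.85 m from the base axis. Payload 6.9 kg.
Tool frame: the origin (TCP) lies midway between the tips of the shut fingers; the grasp point (between the pads) lies 19 mm behind it; z points along the fingers, y is the line along which they close (so a half turn about z gives the same grasp; the last joint's range is limited). The gripper opens to 85 mm and grips with 20 to 120 N. Pads are 22 mm wide; open, the fingers measure 114 mm over their backs; the gripper's body (76 mm by 85 mm) begins 54 mm behind the grasp point. The pads swing forward as they close: fully open they stand 13 mm farther back than shut.
Start: joints at [-1.19, 0.507, -0.238, 1.5, 0.126, 1.149, -0.155], TCP at [0.17, 0.602, 0.231] pointing down, gripper open.
Joint ranges: [-3.08, 3.08], [-0.24, 2.05], [-1.43, 1.35], [0, 2.5], [-1.52, 4.66], [0.17, 1.96], [-2.89, 2.89]. Speed limits (rad/s): [2.39, 2.39, 3.14, 3.14, 3.14, 3.14, 3.14].

## Interface

Orientations are given as a unit quaternion [x, y, z, w].
In Python, from workcell import bot gives the robot as it stands.
- The arm moves only by the tool apply_moves, never from a script. Its arguments are lists of equal length, an entry for each row: "claw": the gripper command: -1 is shut, 1 is fully open, values between are in proportion; "travel": the shift along the tool's x, y, z in cm, a list of three; "twist": the turn about the tool's z in degrees. In form: {"claw": [claw, ...], "travel": [[x, y, z], ...], "twist": [twist, ...]}. A call has 1 to 20 rows; each row shifts and turns the commanded pose from where the row before left it, along the tool's axes as they then stand; what a row does not reach is not made up. A row lasts 1/8 s, in which the tool goes at most 62.5 mm and 10.7 degrees, less where a joint would pass 70% of its speed; a pose out of reach is approached as far as the arm can. A call with a gripper value outside its range is refused whole. The fingers move at their own pace and stop on an object; "newtons" is the grip in N (left out, the last holds). Time passes only in rows, so rows that do not move let the fingers close. It gives the time, the measured TCP pose, the force, the opening and the grip force at its end, in the units of the state.
- bot.get_state(): the state, without advancing time (a new reading comes with each control period).
- bot.capture(name): name is "scene" or "top" or "wrist"; returns the picture (384x512x3 uint8, red, green, blue); there is no depth.
- bot.camera_model(name): a dict with "camera_matrix" (3x3 intrinsics, pixels), "distortion" ([k1, k2, p1, p2, k3] as OpenCV has them; the pictures are not rectified), "extrinsics" (4x4, takes a point from world to camera coordinates). Camera axes: x right, y up, looking along -z (the intrinsics and any distortion apply to the point x, -y, -z); pixel columns grow to the right and rows downward; lengths in m; the calibration is good to about 2 mm. A picture is of the moment at which its call begins: read the wrist's pose just before it. camera_model takes no time and is no camera call; for the wrist camera it gives the pose at the moment of the call.
- bot.finish_job(): hands the job in; it is judged then, once.
Trained networks look in the newest picture that a camera, given by its name, has taken for a name from the list of things; names that differ only in an ending like _2 or _b are one class to them, and where a whole thing is asked for, a point or a joint stands for the part that bears it (a point fixed in the world has none). Each returns a list of dicts, best first, with "p" (0 to 1); they miss things now and then, are a little off and sometimes report something else, mostly with a low value. They report only what shows in the picture. A call takes as long as a camera call. They do not tell look-alikes from the thing itself.
- bot.search_frame(target, camera): "centre" ([row, column] in pixels, amid what is visible of it).
The state is a dict: "clock": time; "qpos": joint angles; "dq": joint speeds; "joint_efforts": joint torques, N m; "tool_pos": TCP position; "eef_rot": TCP orientation; "contact_force": force on the tool from outside, world axes, zero at the start; "torque": the same for the moment, N m; "gripper_width": finger opening in m; "grasp_force": force on a finger pad.
Only numpy, scipy, OpenCV 4.12 (cv2) and the standard library are available. Lean on these libraries where they do the work, as an engineer would, in place of code of your own. Each camera call takes 0.05 s, during which the arm holds its last target. There are 200 camera calls.

## Task

Take the wooden profile template with the slot in its side out of the timber block and hang it on the headed peg of the metal stand: slide the slot sideways over the peg until it is fully home and the notch at the slot's end settles down onto the peg, then let it hang free and still. Work gently, feeling for the peg, because its height setting is not known exactly, and leave the other template and the things on the table alone.

Things in the scene. Friction and masses are not known exactly. Their poses are not given: they have to be found in the camera images.
- template: Slotted profile template: dark wooden plate 10 mm thick, 105-210 g, 195 mm tall, upright in one groove of the block. Origin: mid-thickness at its bottom edge, straight below notch, tab and centre of mass. x across its thickness, y along its width, z up. Body y -45 to +54 mm (curved edge at +y), z 0 to 85. Its yaw is the block's; its lowest 30 mm are in the groove.
- tab (a point): Middle of the template's grip tab, 175 mm above its origin. Tab: 40 mm wide along y, z 118 to 195 mm, pinched from above across its 10 mm thickness (template's x). Below it, at z 104 to 118 mm, runs the bar above the slot.
- lip (a point): Middle of the underside of the slot's upper lip, at y -55, z 96 mm in the template's frame. Slot: level, 11 mm high (z 85 to 96), open at the -y side, end wall at y +5.5. Its roof is the flat underside of the lip and goes out to y -65; the lower jaw ends at y -45, so the lip can be lowered onto the peg and slid along it.
- notch (a point): Point 100 mm above the template's origin, where the peg's axis lies once the notch has settled on the peg. The notch, at the slot's inner end, is 11 mm wide (y -5.5 to +5.5) and rises 8 mm above the slot's roof, to z 104 mm.
- stand: Fixed metal stand: base plate 120 x 120 x 15 mm, upright post 24 mm square, top 187 mm above the table. A collar (40 x 40 mm, 30 mm high) on the post carries the peg, which is level and points along the stand's +x axis, away from the robot. Origin: middle of the underside of the base.
- peg (a point): Mark of the collar's lowest stop, straight below the middle of the peg: 37 mm from the stand's origin along its +x, 143 mm up. x and y are the peg's; its axis is clamped 4 to 40 mm above this mark, not measured: feel for it. Rigid level steel peg, 8 mm diameter, 34 mm free between the collar and a round head of 18 mm, 5 mm thick, too big for the slot. Axes as the stand's.
- template_b: The other template, to be left alone: the same size and wood and the same grip tab, but with a closed square hole of 18 mm and no side slot or lip. Origin as for the slotted one. It stands in the other groove.
- holder: Timber block 160 x 150 mm, 42 mm high, fixed, with two grooves along its y axis, 12 mm wide and 30 mm deep, centred at x = -45 and +45 mm; the groove floors are 12 mm above the table. Origin: middle of its underside. Either template may be in either groove.
- bowl: Terracotta bowl, 110 mm wide, 55 mm high; to be left alone. Origin under its centre.
- mug: White mug, 80 mm wide, 90 mm high; to be left alone. Origin under its centre.
- jar: Low closed jar, 60 mm wide and high, between the block and the stand towards the back; to be left alone. Origin under its centre.
- spatula: Wooden spatula, 200 mm long, lying in front; to be left alone.
- brush: Brush, 180 mm long, lying at the right; to be left alone.
- bat: Round throwing bat, 180 mm wide, 12 mm thick, at the left; to be left alone.
There are look-alikes about, which are no part of the job. What is shaped like the template but green is not meant.

How it is judged:
By the outcome, as a careful person would: the job done as asked, in the order asked, and still so for the second after the job is handed in, with the robot touching nothing.
It also fails if it takes over 54 s, if anything falls off the work surface, if the arm or the gripper's body presses on something with over 40 N, if the wrist force passes 120 N, or if a joint passes its speed limit or range.

## Working session

There is one attempt and no reset: what is moved stays moved. The work goes in short steps, Python scripts to look and compute and a tool call to move; the robot and the scene stay as the last step left them, time stands still between calls to the robot, and variables do not carry over. Pictures are saved under pics/ and viewed, at most 10 in all, crops included, and the job is handed in when it is done.

Besides the shell and the picture viewer there is one more tool, called after "Request:" as name([rows], argument=value, ...), one row to a line, values as JSON. apply_moves: Moves the arm, as the interface text tells. Its arguments: {"type":"object","properties":{"claw":{"type":"array"},"travel":{"type":"array"},"twist":{"type":"array"},"newtons":{"type":"number"}},"required":["claw","travel","twist"]}

```bash
ls; mkdir -p pics; cat > h.py <<'E'
import numpy as np, cv2
from workcell import bot
def cap(n,f):
    m=bot.camera_model(n); im=bot.capture(n); cv2.imwrite('pics/'+f,im[:,:,::-1]); return im,m
def K(m): return np.array(m['camera_matrix'],float),np.array(m['distortion'],float),np.array(m['extrinsics'],float)
def ray(m,rc):
    k,d,E=K(m); u=cv2.undistortPoints(np.array([[[rc[1],rc[0]]]],float),k,d)[0,0]
    v=E[:3,:3].T@np.array([u[0],-u[1],-1.]); o=-E[:3,:3].T@E[:3,3]; return o,v
def atz(m,rc,z):
    o,v=ray(m,rc); return o+v*(z-o[2])/v[2]
def tri(mr):
    A=np.zeros((3,3));b=np.zeros(3)
    for m,rc in mr:
        o,v=ray(m,rc); v=v/np.linalg.norm(v); P=np.eye(3)-np.outer(v,v); A+=P;b+=P@o
    return np.linalg.solve(A,b)
def proj(m,p):
    k,d,E=K(m); c=(E@np.append(p,1))[:3]; c=np.array([c[0],-c[1],-c[2]])
    q,_=cv2.projectPoints(c.reshape(1,1,3),np.zeros(3),np.zeros(3),k,d); return q[0,0][::-1]
E
python3 - <<'E'
from h import *
for n in('scene','top'):
    im,m=cap(n,n+'0.png')
    for t in ['template','tab','lip','notch','stand','peg','holder','bowl','mug','jar','spatula','brush','bat']:
        print(n,t,[(np.round(x['centre']).astype(int).tolist(),round(x['p'],2)) for x in bot.search_frame(t,n)][:4])
a=cv2.imread('pics/scene0.png');b=cv2.imread('pics/top0.png')
print(bot.get_state())
E
```

```text
pics
scene template [([165, 257], 0.91), ([184, 272], 0.78), ([188, 153], 0.77)]
scene tab [([195, 154], 0.96), ([182, 273], 0.85), ([186, 207], 0.72)]
scene lip [([185, 272], 0.86), ([190, 154], 0.67)]
scene notch [([185, 270], 0.85), ([199, 150], 0.61)]
scene stand []
scene peg [([253, 171], 0.62)]
scene holder [([197, 261], 0.84), ([233, 306], 0.65)]
scene bowl [([233, 307], 0.65)]
scene mug [([276, 257], 0.77), ([185, 273], 0.35)]
scene jar [([249, 264], 0.53), ([251, 129], 0.38)]
scene spatula [([184, 209], 0.55)]
scene brush [([249, 134], 0.62)]
scene bat [([176, 340], 0.93)]
top template [([255, 322], 0.63), ([190, 220], 0.58), ([205, 222], 0.56), ([220, 218], 0.52)]
top tab [([255, 320], 0.61), ([190, 215], 0.44)]
top lip [([254, 320], 0.68), ([196, 331], 0.65), ([193, 216], 0.46)]
top notch [([252, 322], 0.57), ([191, 220], 0.56)]
top stand []
top peg [([196, 328], 0.93)]
top holder [([205, 219], 0.83)]
top bowl [([135, 221], 0.92)]
top mug [([126, 284], 0.85), ([204, 219], 0.18)]
top jar [([151, 261], 0.57)]
top spatula [([248, 261], 0.81), ([199, 329], 0.74), ([191, 213], 0.62)]
top brush [([221, 359], 0.8)]
top bat [([175, 146], 0.78)]
{'clock': 1.4, 'qpos': array([-1.1904839 ,  0.50748091, -0.23760476,  1.50019099,  0.12568001,
        1.14890074, -0.15480902]), 'dq': array([-0.00100794, -0.00039114, -0.00059133, -0.00073116, -0.00163822,
       -0.00118136,  0.00025263]), 'joint_efforts': array([-3.60355752e-04, -6.20355392e+01, -2.18496703e+00, -2.49957705e+01,
        1.38526430e-02,  2.44736097e-03,  1.16709271e-05]), 'tool_pos': array([0.16961759, 0.60153617, 0.2312901 ]), 'eef_rot': array([ 1.36992970e-01,  9.90572020e-01, -4.05869838e-07, -1.46137611e-05]), 'contact_force': array([-0.99284651,  0.56205348,  0.29324289]), 'torque': array([-0.01537957,  0.02968792, -0.03584983]), 'grasp_force': 0.0, 'gripper_width': 0.08523624961405779}
```

View pics/scene0.png

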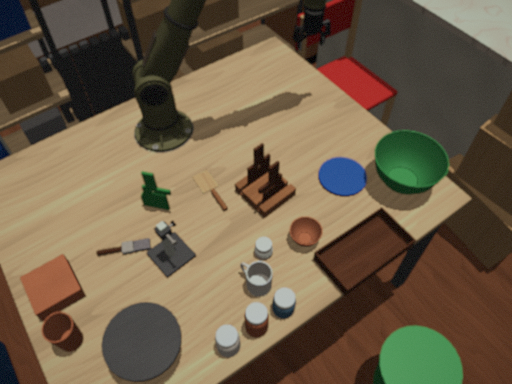

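View pics/top0.png

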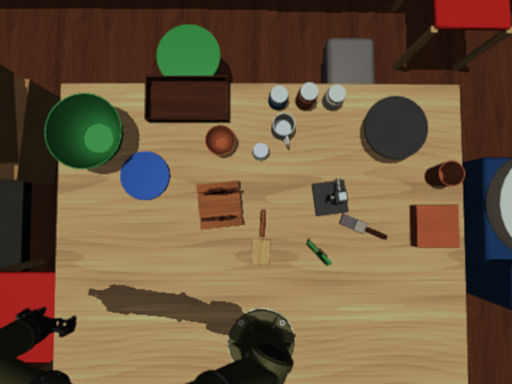

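The scene view shows the block with two dark templates at about (185,265) and the stand at (245,170). The green look-alike is at (190,153). In the top view the block is at (205,220), the stand at (197,330) and the green one at (252,320). I'll crop the block and the stand in both views.

```bash
python3 - <<'E'
import cv2,numpy as np
a=cv2.imread('pics/scene0.png');b=cv2.imread('pics/top0.png')
f=lambda i,r,c,h,w:cv2.resize(i[r:r+h,c:c+w],(400,300),interpolation=cv2.INTER_CUBIC)
o=np.vstack([np.hstack([f(a,141,225,75,100),f(a,210,130,75,100)]),np.hstack([f(b,172,180,60,80),f(b,167,295,60,80)])])
cv2.imwrite('pics/crop1.png',np.clip(o*1.5,0,255).astype('uint8'))
from h import *
m=bot.camera_model('top'); s=bot.camera_model('scene')
print(atz(m,(205,220),.03),atz(m,(197,330),.0)); print(np.round(K(m)[2],3).tolist(),np.round(K(s)[2],3).tolist())
E
```

```text
[0.48902793 0.14853958 0.03      ] [ 0.51937392 -0.25319754  0.        ]
[[0.002, -1.0, 0.008, 0.035], [0.999, 0.002, 0.051, -0.545], [-0.051, 0.008, 0.999, -1.284], [0.0, 0.0, 0.0, 1.0]] [[0.57, 0.821, -0.017, -0.351], [-0.661, 0.471, 0.584, 0.26], [0.488, -0.323, 0.811, -1.802], [0.0, 0.0, 0.0, 1.0]]
```

View pics/crop1.png

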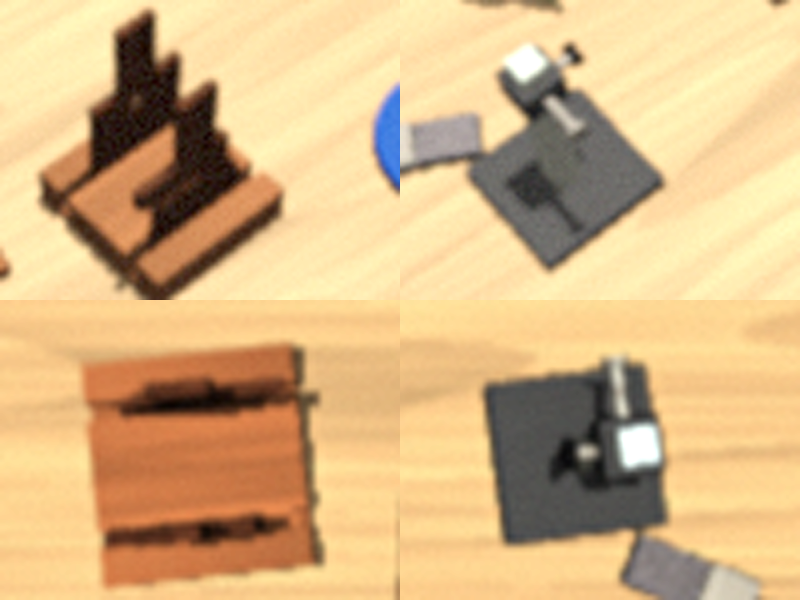

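The slotted template with the open jaw stands in the far groove (larger x), at scene (185,273) and top (191,219). The alternatives are the closed-hole template in the near groove, at scene (165,257), and the green decoy at scene (190,153). The slot opens towards the robot's right (-y), facing the stand. Next I'll fit the block and stand poses.

```bash
cat > a.py <<'E'
from h import *
m=bot.camera_model('top'); s=bot.camera_model('scene')
def fit(px,z,name):
    P=np.array([atz(m,p,z) for p in px]) # TL,TR,BL,BR
    tl,tr,bl,br=P
    print(name,'c',P.mean(0).round(4),'y-size',np.linalg.norm(tl-tr).round(3),np.linalg.norm(bl-br).round(3),'x-size',np.linalg.norm(tl-bl).round(3),np.linalg.norm(tr-br).round(3))
    xa=(tl+tr-bl-br); ya=(tl+bl-tr-br)
    print(' yaw deg',np.degrees([np.arctan2(xa[1],xa[0]),np.arctan2(-ya[0],ya[1])]).round(2))
fit([(185,196.4),(181.4,238.4),(229,200.8),(224.4,242.4)],.042,'block')
fit([(184,312.4),(180,344),(215.6,316),(211.4,348)],.015,'stand')
# scene: tab top middle of slotted
# top corners of tab in scene crop (4x): (185,85),(215,80) -> 
for n,c,r in[('tabtopL',180,100),('tabtopR',212,82)]:
    print(n,atz(s,(141+r/4,225+c/4),.207))
E
python3 a.py
```

```text
block c [0.4893 0.1493 0.042 ] y-size 0.15 0.148 x-size 0.157 0.153
 yaw deg [5.87 5.71]
stand c [ 0.5163 -0.2502  0.015 ] y-size 0.117 0.118 x-size 0.115 0.115
 yaw deg [6.37 7.42]
tabtopL [0.54021549 0.13584805 0.207     ]
tabtopR [0.5401111  0.16771788 0.207     ]
```

```bash
cat > plan.py <<'E'
import sys; from h import *
from scipy.spatial.transform import Rotation as R
def plan(goal,head,n,p=None,h=None):
    """rows (tool axes, cm/deg) to world TCP goal, tool-y heading head deg"""
    st=bot.get_state(); r=R.from_quat(st['eef_rot']).as_matrix()
    p=st['tool_pos'] if p is None else np.array(p); h=np.degrees(np.arctan2(r[1,1],r[0,1])) if h is None else h
    print('now',p.round(4),'head',round(h,2),'tilt',r[:,2].round(4),'F',st['contact_force'].round(2),'w',round(st['gripper_width'],4),'t',round(st['clock'],2))
    dt=(h-head)/n; d=(np.array(goal)-p)/n; out=[]
    for i in range(n):
        # travel expressed in axes at row start
        a=np.radians(h-dt*i); y=np.array([np.cos(a),np.sin(a),0]); z=np.array([0,0,-1.]); x=np.cross(y,z)
        out.append([round(float(100*d@x),2),round(float(100*d@y),2),round(float(100*d@z),2)])
    print('travel',out,'twist',round(dt,2),'x',n)
if __name__=='__main__':
    a=list(map(float,sys.argv[1:])); plan(a[:3],a[3],int(a[4]))
E
python3 plan.py 0.534 0.154 0.31 5.8 14
```

```text
now [0.1696 0.6015 0.2313] head 74.25 tilt [-0.  0. -1.] F [-0.99  0.56  0.29] w 0.0852 t 1.4
travel [[-3.37, -2.37, -0.56], [-3.56, -2.07, -0.56], [-3.73, -1.76, -0.56], [-3.86, -1.44, -0.56], [-3.97, -1.1, -0.56], [-4.05, -0.76, -0.56], [-4.1, -0.41, -0.56], [-4.12, -0.06, -0.56], [-4.11, 0.29, -0.56], [-4.07, 0.64, -0.56], [-4.0, 0.98, -0.56], [-3.91, 1.32, -0.56], [-3.78, 1.65, -0.56], [-3.62, 1.96, -0.56]] twist 4.89 x 14
```

Request:
apply_moves([
  [-3.4,-2.4,-1],
  [-3.6,-2.1,-1],
  [-3.7,-1.8,-1],
  [-3.9,-1.4,-1],
  [-4,-1.1,-1],
  [-4.05,-0.8,-1],
  [-4.1,-0.4,-1],
  [-4.1,-0.1,-0.8],
  [-4.1,0.3,0],
  [-4.1,0.6,0],
  [-4,1,0],
  [-3.9,1.3,0],
  [-3.8,1.6,0],
  [-3.6,2,0],
  [0,0,0],
  [0,0,0],
], claw=[1,1,1,1,1,1,1,1,1,1,1,1,1,1,1,1], twist=[4.9,4.9,4.9,4.9,4.9,4.9,4.9,4.9,4.9,4.9,4.9,4.9,4.9,4.8,0,0])

```text
clock: 3.4
tool_pos: [0.533, 0.1529, 0.3092]
eef_rot: [0.67, 0.742, 0.0, -0.0]
contact_force: [-0.4, 0.2, 0.3]
gripper_width: 0.0855
grasp_force: 0.0
```

```bash
python3 plan.py 0.534 0.154 0.23 5.8 4; python3 - <<'E'
from h import *
im,m=cap('wrist','w1.png')
for t in('template','tab','holder'): print(t,bot.search_frame(t,'wrist')[:3])
for n,p in [('tab',(.534,.154,.207)),('block',(.4893,.1493,.042))]: print(n,proj(m,p))
E
python3 -c "
import cv2;a=cv2.imread('pics/w1.png');cv2.imwrite('pics/w1b.png',cv2.resize(a,(800,600),interpolation=3))"
```

```text
now [0.533  0.1529 0.3092] head 5.82 tilt [-6.e-04  6.e-04 -1.e+00] F [-0.37  0.23  0.28] w 0.0855 t 3.4
travel [[0.03, 0.03, 1.98], [0.03, 0.03, 1.98], [0.03, 0.03, 1.98], [0.03, 0.03, 1.98]] twist 0.0 x 4
template [{'centre': [158.7, 173.5], 'p': 0.71}, {'centre': [176.0, 266.4], 'p': 0.64}, {'centre': [380.0, 84.2], 'p': 0.48}]
tab [{'centre': [171.5, 268.3], 'p': 0.7}, {'centre': [377.2, 86.4], 'p': 0.69}]
holder [{'centre': [173.0, 267.8], 'p': 0.68}, {'centre': [141.2, 236.4], 'p': 0.62}, {'centre': [351.3, 231.5], 'p': 0.31}]
tab [187.35071178 259.70394786]
block [147.67345889 222.49125538]
```

View pics/w1b.png

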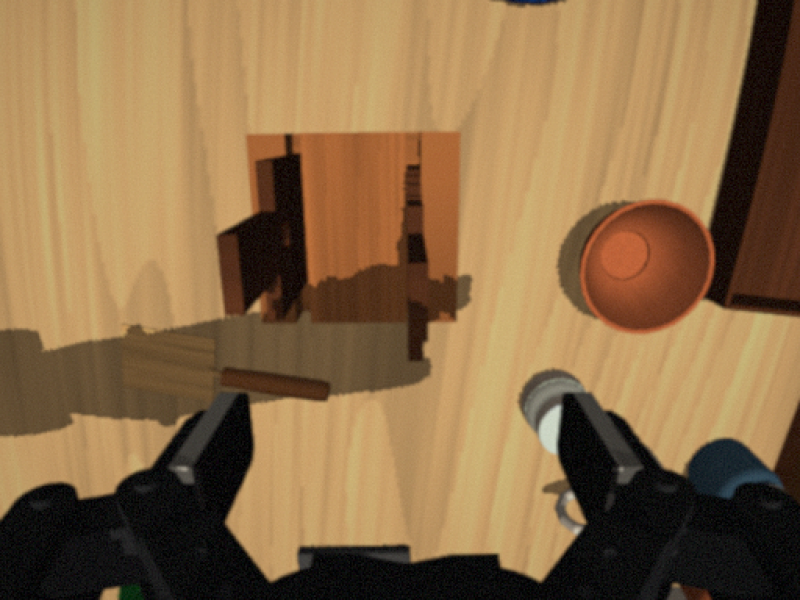

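The wrist view shows the slotted template at about columns 407–428 (of 800), with its rounded edge at the top (+y) and its lip at the bottom near row 358. I need a close crop to read the tab's ends.

```bash
python3 - <<'E'
from h import *
a=cv2.imread('pics/w1.png')[80:240,220:320]
o=cv2.resize(a,(375,600),interpolation=3); g=np.clip(255*(o/255.)**.5,0,255).astype('uint8'); cv2.imwrite('pics/w1c.png',np.hstack([g]))
m=bot.camera_model('wrist'); c,sn=np.cos(np.radians(5.8)),np.sin(np.radians(5.8))
o=np.array([.534,.154,.012])
for n,y,z in [('tab+',.02,.195),('tab-',-.02,.195),('lip end top',-.065,.104),('body+',.054,.085),('jaw',-.045,.085)]:
    q=proj(m,o+[-sn*y,c*y,z]); print(n,q.round(1),((q-[80,220])*3.75).round())
E
```

```text
tab+ [161.8 259.8] [307. 149.]
tab- [212.8 259.8] [498. 149.]
lip end top [221.2 259.6] [529. 148.]
body+ [105.2 259.7] [ 94. 149.]
jaw [197.6 259.6] [441. 148.]
```

View pics/w1c.png

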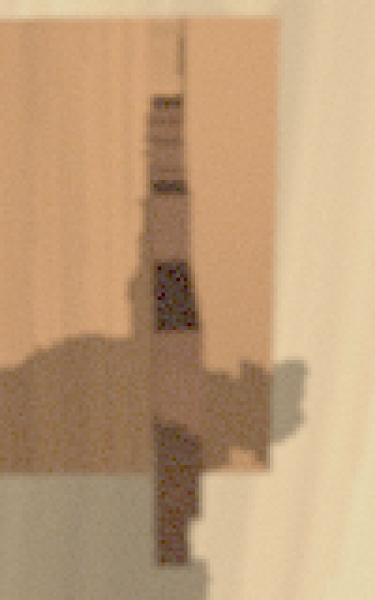

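Request:
apply_moves([
  [0.2,0.35,3],
  [0.15,0.3,3],
  [0,0,0],
  [0,0,0],
], claw=[1,1,1,1], twist=[0,0,0,0])

```text
clock: 4.1
tool_pos: [0.5398, 0.1567, 0.2504]
eef_rot: [0.67, 0.742, 0.001, 0.0]
contact_force: [0.4, 0.7, 0.5]
gripper_width: 0.0855
grasp_force: 0.0
```

```bash
python3 - <<'E'
from h import *
im,m=cap('wrist','w2.png'); print(bot.get_state()['tool_pos'])
a=cv2.imread('pics/w2.png')[40:300,190:340]
o=cv2.resize(a,None,fx=2.3,fy=2.3,interpolation=3); g=np.clip(255*(o/255.)**.5,0,255).astype('uint8'); cv2.imwrite('pics/w2c.png',g)
c,sn=np.cos(np.radians(5.8)),np.sin(np.radians(5.8))
o=np.array([.540,.150,.012])
for n,x,y,z in [('tab+',0,.02,.195),('tab-',0,-.02,.195),('tab- x+',.005,-.02,.195),('lip end top',0,-.065,.118),('body+',0,.054,.085)]:
    q=proj(m,o+[c*x-sn*y,sn*x+c*y,z]); print(n,q.round(1),((q-[40,190])*2.3).round())
for x in(-.08,.08):
  for y in(-.075,.075):
    q=proj(m,np.array([.4893,.1493,.042])+[c*x-sn*y,sn*x+c*y,0]); print('blk',x,y,((q-[40,190])*2.3).round())
E
```

```text
[0.5399964  0.15662165 0.25070829]
tab+ [196.8 256.9] [361. 154.]
tab- [258.8 257.1] [503. 154.]
tab- x+ [258.8 265.3] [503. 173.]
lip end top [261.3 257.6] [509. 156.]
body+ [117.9 257.5] [179. 155.]
blk -0.08 -0.075 [ 428. -110.]
blk -0.08 0.075 [ 111. -143.]
blk 0.08 -0.075 [429. 217.]
blk 0.08 0.075 [108. 224.]
```

View pics/w2c.png

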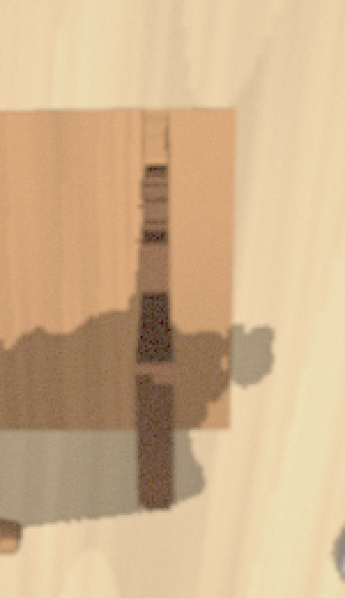

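Request:
apply_moves([
  [-0.35,-0.03,1],
  [-0.4,-0.03,2],
  [0,0,2.5],
  [0,0,2.2],
  [0,0,0.5],
  [0,0,0],
  [0,0,0],
  [0,0,0],
], claw=[1,1,1,1,0,-0.3,-0.5,-0.5], twist=[0,0,0,0,0,0,0,0], newtons=30)

```text
clock: 5.15
tool_pos: [0.54, 0.1489, 0.1681]
eef_rot: [0.671, 0.742, 0.001, 0.0]
contact_force: [0.6, 0.5, -0.2]
gripper_width: 0.0212
grasp_force: 0.0
```

Request:
apply_moves([
  [0,0,0],
  [0,0,0],
  [0,0,0],
  [0,0,0],
  [0,0,0],
  [0,0,0],
], claw=[-0.65,-0.75,-1,-1,-1,-1], twist=[0,0,0,0,0,0], newtons=30)

```text
clock: 5.9
tool_pos: [0.5398, 0.1488, 0.1675]
eef_rot: [0.671, 0.742, 0.0, 0.0]
contact_force: [-0.4, 0.3, 3.8]
gripper_width: 0.0097
grasp_force: 30.1
```

Request:
apply_moves([
  [0,0,0],
  [0,0,-0.3],
  [0,0,-0.6],
  [0,0,-0.8],
  [0,0,-0.8],
  [0,0,-0.8],
  [0,0,-1],
  [0,0,-1.5],
  [0,0,-2],
  [0,0,-2],
  [0,0,-0.7],
  [0,0,0],
], claw=[-1,-1,-1,-1,-1,-1,-1,-1,-1,-1,-1,-1], twist=[0,0,0,0,0,0,0,0,0,0,0,0], newtons=60)

```text
clock: 7.4
tool_pos: [0.5398, 0.1488, 0.2727]
eef_rot: [0.671, 0.742, 0.0, 0.0]
contact_force: [-0.3, 0.1, -1.5]
gripper_width: 0.0094
grasp_force: 58.4
```

```bash
python3 - <<'E'
from h import *
m=bot.camera_model('top'); s=bot.camera_model('scene')
print('F',bot.get_state()['contact_force'])
# head outer centre px (row,col): top crop 5x, scene crop 4x
ht=(167+(362-300)/5,295+(616-400)/5); hs=(210+122/4,130+(573-400)/4)
print('head',tri([(m,ht),(s,hs)]))
# post top centre (white cap)
pt=(167+(447-300)/5,295+(638-400)/5); ps=(210+64/4,130+(525-400)/4)
print('posttop',tri([(m,pt),(s,ps)]))
# base corners scene (z .015) from scene crop
B=[(470,170),(580,92),(663,183),(551,262)]
P=np.array([atz(s,(210+y/4,130+(x-400)/4),.015) for x,y in B]);print(P.round(4),P[[0,1,2,3]].mean(0))
# block top corners scene 4x: from crop
E
```

```text
F [-0.25932435  0.08009107 -1.50513556]
head [ 0.57190938 -0.24286689  0.16015212]
posttop [ 0.5167655  -0.2513255   0.17685191]
[[ 0.4771 -0.3123  0.015 ]
 [ 0.4644 -0.2009  0.015 ]
 [ 0.5791 -0.1877  0.015 ]
 [ 0.5884 -0.2973  0.015 ]] [ 0.52723935 -0.24953766  0.015     ]
```

```bash
python3 plan.py 0.550 -0.1765 0.2727 6.6 8
```

```text
now [0.5398 0.1488 0.2727] head 5.75 tilt [ 8.e-04  3.e-04 -1.e+00] F [-0.26  0.08 -1.51] w 0.0094 t 7.4
travel [[-4.06, -0.28, -0.0], [-4.06, -0.29, -0.0], [-4.06, -0.3, -0.0], [-4.06, -0.3, -0.0], [-4.06, -0.31, -0.0], [-4.06, -0.32, -0.0], [-4.06, -0.33, -0.0], [-4.05, -0.33, -0.0]] twist -0.11 x 8
```

Request:
apply_moves([
  [-1.5,-0.1,0],
  [-3,-0.2,0],
  [-4,-0.3,0],
  [-4,-0.3,0],
  [-4,-0.3,0],
  [-4,-0.3,0],
  [-4,-0.3,0],
  [-4,-0.35,0],
  [-2.5,-0.2,0],
  [-1.5,-0.1,0],
  [0,0,0],
  [0,0,0],
], claw=[-1,-1,-1,-1,-1,-1,-1,-1,-1,-1,-1,-1], twist=[-0.1,-0.1,-0.1,-0.1,-0.1,-0.1,-0.1,-0.1,0,0,0,0])

```text
clock: 8.9
tool_pos: [0.5504, -0.1756, 0.272]
eef_rot: [0.665, 0.747, 0.0, -0.001]
contact_force: [0.8, 0.4, -0.9]
gripper_width: 0.0095
grasp_force: 58.4
```

```bash
python3 - <<'E'
from h import *
s,ms=cap('scene','s2.png'); t,mt=cap('top','t2.png'); st=bot.get_state(); print(st['tool_pos'],st['contact_force'])
f=lambda i,r,c,h,w:cv2.resize(i[r:r+h,c:c+w],(400,400),interpolation=cv2.INTER_CUBIC)
o=np.hstack([f(s,195,140,80,80),f(t,160,285,80,80)])[:,:,::-1]
cv2.imwrite('pics/c2.png',np.clip(255*(o/255.)**.6,0,255).astype('uint8'))
h=np.radians(6.6);c,sn=np.cos(h),np.sin(h); o=np.array([*st['tool_pos'][:2],st['tool_pos'][2]-.1555])
for n,y,z in[('lip end low',-.065,.096),('jaw end',-.045,.085),('tab top+',.02,.195),('body-bot',-.045,0),('lip end top',-.065,.118)]:
    p=o+[-sn*y,c*y,z]; print(n,((proj(ms,p)-[195,140])*5).round(),((proj(mt,p)-[160,285])*5).round())
pg=np.array([.522,-.25,0])
for n,x,z in [('posttop',0,.187),('head',.0565,.165),('collarface',.02,.165)]:
    p=pg+[c*x,sn*x,z]; print(n,((proj(ms,p)-[195,140])*5).round(),((proj(mt,p)-[160,285])*5).round())
E
```

```text
[ 0.55056127 -0.17548635  0.27224622] [-0.47524754 -0.85139424 -0.98492433]
lip end low [162. 143.] [112. 282.]
jaw end [153. 174.] [117. 245.]
tab top+ [-19. 238.] [116. 178.]
body-bot [225. 195.] [125. 215.]
lip end top [142. 136.] [109. 291.]
posttop [151. 106.] [172. 287.]
head [231. 167.] [ 86. 267.]
collarface [192. 132.] [142. 274.]
```

View pics/c2.png

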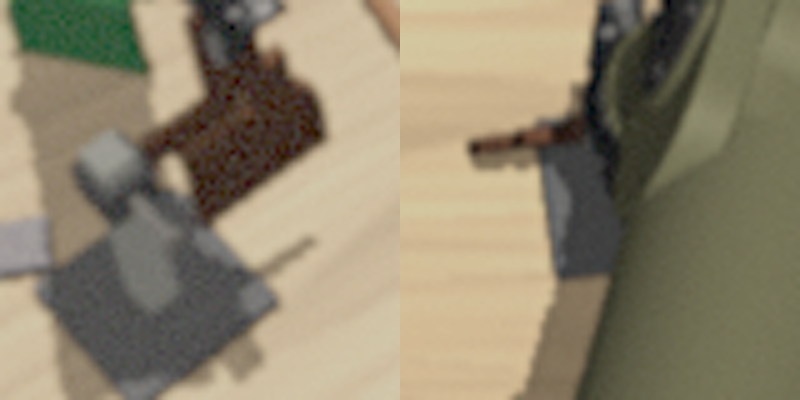

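The scene view shows the post cap at about (110,158) in the crop and the template's lip beside it, on the +y side. Both agree with the projections within about 4 mm. I'll move over the peg and start to feel downwards.

Request:
apply_moves([
  [-0.9,0.05,0],
  [-0.9,0.05,0],
  [0,0,1.2],
  [0,0,1],
  [0,0,0],
  [0,0,0],
], claw=[-1,-1,-1,-1,-1,-1], twist=[0,0,0,0,0,0])

```text
clock: 9.75
tool_pos: [0.5535, -0.1946, 0.2503]
eef_rot: [0.665, 0.746, -0.0, -0.0]
contact_force: [-0.8, 0.3, -0.8]
gripper_width: 0.0095
grasp_force: 58.3
```

Request:
apply_moves([
  [0,0,0.2],
  [0,0,0.2],
  [0,0,0.2],
  [0,0,0],
], claw=[-1,-1,-1,-1], twist=[0,0,0,0])

```text
clock: 10.25
tool_pos: [0.5533, -0.1947, 0.2441]
eef_rot: [0.666, 0.746, -0.0, -0.0]
contact_force: [-0.7, -0.1, -1.8]
gripper_width: 0.0092
grasp_force: 58.3
```

Request:
apply_moves([
  [0,0,0.2],
  [0,0,0.2],
  [0,0,0.2],
  [0,0,0],
], claw=[-1,-1,-1,-1], twist=[0,0,0,0])

```text
clock: 10.75
tool_pos: [0.5533, -0.1947, 0.2381]
eef_rot: [0.666, 0.746, -0.0, -0.0]
contact_force: [0.8, -0.1, -2.0]
gripper_width: 0.0096
grasp_force: 58.3
```

Request:
apply_moves([
  [0,0,0.2],
  [0,0,0.2],
  [0,0,0],
  [0,0,0],
], claw=[-1,-1,-1,-1], twist=[0,0,0,0])

```text
clock: 11.25
tool_pos: [0.5534, -0.1947, 0.2343]
eef_rot: [0.666, 0.746, -0.0, 0.0]
contact_force: [0.0, -0.2, -0.8]
gripper_width: 0.0093
grasp_force: 58.3
```

Request:
apply_moves([
  [0,0,0.15],
  [0,0,0.15],
  [0,0,0],
  [0,0,0],
], claw=[-1,-1,-1,-1], twist=[0,0,0,0])

```text
clock: 11.75
tool_pos: [0.5534, -0.1947, 0.2313]
eef_rot: [0.666, 0.746, -0.0, 0.0]
contact_force: [0.4, -0.5, -0.9]
gripper_width: 0.0092
grasp_force: 58.3
```

Request:
apply_moves([
  [0,0,0.15],
  [0,0,0.15],
  [0,0,0],
], claw=[-1,-1,-1], twist=[0,0,0])

```text
clock: 12.12
tool_pos: [0.5533, -0.1947, 0.2281]
eef_rot: [0.666, 0.746, -0.0, -0.0]
contact_force: [0.1, -0.3, -0.2]
gripper_width: 0.0092
grasp_force: 58.3
```

Request:
apply_moves([
  [0,0,0.1],
  [0,0,0.1],
  [0,0,0],
], claw=[-1,-1,-1], twist=[0,0,0])

```text
clock: 12.5
tool_pos: [0.5533, -0.1947, 0.2262]
eef_rot: [0.666, 0.746, -0.0, -0.0]
contact_force: [-0.7, -0.7, -1.7]
gripper_width: 0.0092
grasp_force: 58.3
```

Request:
apply_moves([
  [0,0,0.1],
  [0,0,0.1],
  [0,0,0],
], claw=[-1,-1,-1], twist=[0,0,0])

```text
clock: 12.88
tool_pos: [0.5533, -0.1947, 0.2242]
eef_rot: [0.666, 0.746, -0.0, -0.0]
contact_force: [-0.1, -0.5, -1.6]
gripper_width: 0.0096
grasp_force: 58.3
```

Request:
apply_moves([
  [0,0,0.1],
  [0,0,0.1],
  [0,0,0],
], claw=[-1,-1,-1], twist=[0,0,0])

```text
clock: 13.25
tool_pos: [0.5533, -0.1947, 0.2222]
eef_rot: [0.666, 0.746, -0.0, -0.0]
contact_force: [0.5, 0.4, -2.3]
gripper_width: 0.0091
grasp_force: 58.3
```

Request:
apply_moves([
  [0,0,0.1],
  [0,0,0.1],
  [0,0,0],
], claw=[-1,-1,-1], twist=[0,0,0])

```text
clock: 13.62
tool_pos: [0.5533, -0.1947, 0.2202]
eef_rot: [0.665, 0.746, -0.0, -0.0]
contact_force: [0.6, 0.3, -0.8]
gripper_width: 0.0094
grasp_force: 58.3
```

Request:
apply_moves([
  [0,0,0.1],
  [0,0,0.1],
  [0,0,0],
], claw=[-1,-1,-1], twist=[0,0,0])

```text
clock: 14.0
tool_pos: [0.5537, -0.1946, 0.2193]
eef_rot: [0.665, 0.746, 0.0, 0.0]
contact_force: [-2.0, 1.5, 7.8]
gripper_width: 0.0093
grasp_force: 59.8
```

```bash
python3 - <<'E'
from h import *
s,ms=cap('scene','s3.png'); st=bot.get_state(); print(st['tool_pos'],st['contact_force'],st['torque'])
f=lambda i,r,c,h,w:cv2.resize(i[r:r+h,c:c+w],(600,600),interpolation=cv2.INTER_CUBIC)
o=f(s,205,145,60,60)[:,:,::-1]
cv2.imwrite('pics/c3.png',np.clip(255*(o/255.)**.6,0,255).astype('uint8'))
h=np.radians(6.6);c,sn=np.cos(h),np.sin(h); T=st['tool_pos'];o=np.array([*T[:2],T[2]-.1555])
pr=lambda p:((proj(ms,p)-[205,145])*10)[::-1].round()
for n,y,z in[('lip end low',-.065,.096),('jaw end',-.045,.085),('body-bot',-.045,0),('lip end top',-.065,.118)]:
    print(n,pr(o+[-sn*y+.005*c,c*y+.005*sn,z]))
pg=np.array([.5235,-.2515,0])
for n,x,z in [('posttop',0,.187),('head',.0565,.156),('collarface',.02,.156),('b1',0,.015)]:
    print(n,pr(pg+[c*x,sn*x,z]))
E
```

```text
[ 0.55365521 -0.19458722  0.2193533 ] [-1.43628526  1.42350795  6.787598  ] [ 0.15016453  0.54989999 -0.10072616]
lip end low [223. 368.]
jaw end [284. 347.]
body-bot [326. 482.]
lip end top [211. 331.]
posttop [160. 208.]
head [288. 384.]
collarface [216. 305.]
b1 [254. 484.]
```

View pics/c3.png

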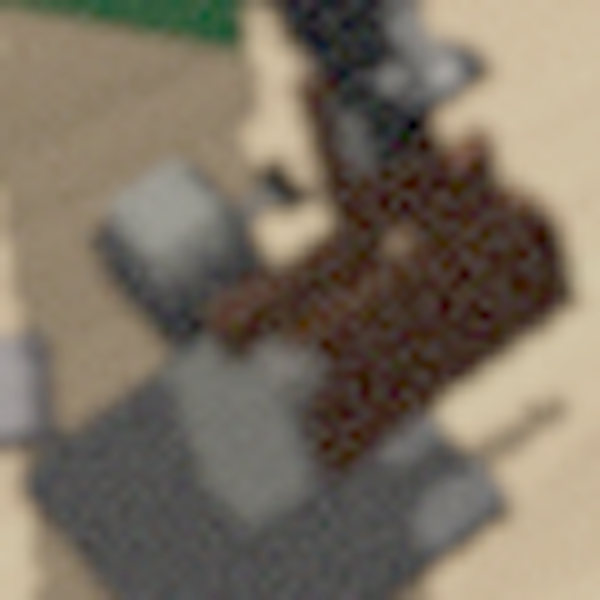

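Request:
apply_moves([
  [0,0,-0.25],
  [-0.3,0,0],
  [-0.3,0,0],
  [-0.3,0,0],
  [0,0,0],
], claw=[-1,-1,-1,-1,-1], twist=[0,0,0,0,0])

```text
clock: 14.68
tool_pos: [0.5543, -0.2041, 0.2206]
eef_rot: [0.666, 0.746, -0.0, -0.0]
contact_force: [-0.4, 0.3, -0.8]
gripper_width: 0.0093
grasp_force: 58.4
```

Request:
apply_moves([
  [-0.3,0,0],
  [-0.3,0,0],
  [-0.3,0,0],
  [-0.3,0,0],
  [0,0,0],
], claw=[-1,-1,-1,-1,-1], twist=[0,0,0,0,0])

```text
clock: 15.3
tool_pos: [0.5557, -0.216, 0.2208]
eef_rot: [0.666, 0.746, -0.0, 0.0]
contact_force: [0.6, -0.1, -1.9]
gripper_width: 0.0094
grasp_force: 58.4
```

Request:
apply_moves([
  [0,0,0.15],
  [0,0,0.1],
  [0,0,0],
], claw=[-1,-1,-1], twist=[0,0,0])

```text
clock: 15.68
tool_pos: [0.556, -0.2155, 0.2194]
eef_rot: [0.665, 0.746, 0.0, 0.001]
contact_force: [-1.8, 1.3, 7.7]
gripper_width: 0.0092
grasp_force: 59.8
```

Request:
apply_moves([
  [0,0,-0.25],
  [0,0,-0.2],
  [0,0,0],
], claw=[-1,-1,-1], twist=[0,0,0])

```text
clock: 16.05
tool_pos: [0.5558, -0.2155, 0.2227]
eef_rot: [0.665, 0.746, -0.0, -0.0]
contact_force: [-0.0, -0.2, -1.8]
gripper_width: 0.0095
grasp_force: 58.4
```

Request:
apply_moves([
  [0,0,0.16],
  [-0.4,0,0],
  [-0.4,0,0],
  [-0.4,0,0],
  [-0.4,0,0],
  [-0.4,0,0],
  [-0.3,0,0],
  [0,0,0],
], claw=[-1,-1,-1,-1,-1,-1,-1,-1], twist=[0,0,0,0,0,0,0,0])

```text
clock: 17.05
tool_pos: [0.5584, -0.2388, 0.2212]
eef_rot: [0.666, 0.746, -0.0, 0.0]
contact_force: [0.4, 0.3, -0.9]
gripper_width: 0.0096
grasp_force: 58.4
```

Request:
apply_moves([
  [-0.15,0,0],
  [-0.15,0,0],
  [-0.15,0,0],
  [0,0,0],
], claw=[-1,-1,-1,-1], twist=[0,0,0,0])

```text
clock: 17.55
tool_pos: [0.5589, -0.2431, 0.2212]
eef_rot: [0.666, 0.746, -0.0, 0.0]
contact_force: [-0.5, 0.2, -1.4]
gripper_width: 0.0093
grasp_force: 58.4
```

Request:
apply_moves([
  [-0.15,0,0],
  [-0.15,0,0],
  [0,0,0],
  [0,0,0],
], claw=[-1,-1,-1,-1], twist=[0,0,0,0])

```text
clock: 18.05
tool_pos: [0.5593, -0.2459, 0.2212]
eef_rot: [0.666, 0.746, 0.0, 0.0]
contact_force: [1.0, 0.3, -1.4]
gripper_width: 0.0094
grasp_force: 58.4
```

Request:
apply_moves([
  [-0.15,0,0],
  [-0.15,0,0],
  [0,0,0],
  [0,0,0],
], claw=[-1,-1,-1,-1], twist=[0,0,0,0])

```text
clock: 18.55
tool_pos: [0.5596, -0.2488, 0.2212]
eef_rot: [0.666, 0.746, 0.0, -0.0]
contact_force: [0.5, -0.8, -0.8]
gripper_width: 0.009
grasp_force: 58.5
```

Request:
apply_moves([
  [-0.1,0,0],
  [-0.1,0,0],
  [0,0,0],
], claw=[-1,-1,-1], twist=[0,0,0])

```text
clock: 18.92
tool_pos: [0.5598, -0.2497, 0.2211]
eef_rot: [0.665, 0.747, 0.0, -0.001]
contact_force: [-1.5, 5.4, 0.3]
gripper_width: 0.0094
grasp_force: 58.7
```

Request:
apply_moves([
  [0.25,0,0],
  [0,0,0.15],
  [0,0,0.15],
  [0,0,0.15],
  [0,0,0],
  [0,0,0],
], claw=[-1,-1,-1,-1,-1,-1], twist=[0,0,0,0,0,0])

```text
clock: 19.68
tool_pos: [0.5595, -0.2487, 0.2167]
eef_rot: [0.666, 0.746, -0.0, 0.0]
contact_force: [-0.9, -0.2, -0.9]
gripper_width: 0.0093
grasp_force: 58.5
```

Request:
apply_moves([
  [0,0,0.15],
  [0,0,0.15],
  [0,0,0.1],
  [0,0,0],
], claw=[-1,-1,-1,-1], twist=[0,0,0,0])

```text
clock: 20.18
tool_pos: [0.5595, -0.2484, 0.2126]
eef_rot: [0.666, 0.746, -0.0, -0.0]
contact_force: [-0.1, -0.2, -0.8]
gripper_width: 0.0092
grasp_force: 58.5
```

Request:
apply_moves([
  [0,0,0.08],
  [0,0,0.07],
  [0,0,0],
], claw=[-1,-1,-1], twist=[0,0,0])

```text
clock: 20.55
tool_pos: [0.5597, -0.2484, 0.2117]
eef_rot: [0.666, 0.746, 0.0, 0.0]
contact_force: [-0.8, -0.2, 3.7]
gripper_width: 0.0093
grasp_force: 59.2
```

Request:
apply_moves([
  [0,0,-0.03],
  [0,0,0],
  [0,0,0],
  [0,0,0],
  [0,0,0],
  [0,0,0],
  [0,0,0],
  [0,0,0],
], claw=[-1,-1,-0.8,-0.7,-0.6,-0.5,-0.3,0], twist=[0,0,0,0,0,0,0,0], newtons=20)

```text
clock: 21.55
tool_pos: [0.5596, -0.2484, 0.2115]
eef_rot: [0.666, 0.746, -0.0, -0.0]
contact_force: [-0.1, -0.8, 1.3]
gripper_width: 0.0422
grasp_force: 0.0
```

Request:
apply_moves([
  [0,0,0],
  [0,0,-0.5],
  [0,0,-1],
  [0,0,-2],
  [0,0,-3],
  [0,0,-4],
  [0,0,-3],
  [0,0,0],
], claw=[0.2,0.2,0.2,0.2,0.2,0.2,0.2,0.2], twist=[0,0,0,0,0,0,0,0])

```text
clock: 22.55
tool_pos: [0.5603, -0.2491, 0.3499]
eef_rot: [0.666, 0.746, 0.001, 0.003]
contact_force: [0.6, 0.1, 0.1]
gripper_width: 0.051
grasp_force: 0.0
```

```bash
python3 - <<'E'
from h import *
s,ms=cap('scene','s4.png'); w,mw=cap('wrist','w4.png')
a=cv2.resize(s[205:265,145:205],(400,400),interpolation=3); b=cv2.resize(w[:300,100:400],(400,400),interpolation=3)
o=np.hstack([a,b])[:,:,::-1]; cv2.imwrite('pics/c4.png',np.clip(255*(o/255.)**.6,0,255).astype('uint8'))
E
```

View pics/c4.png

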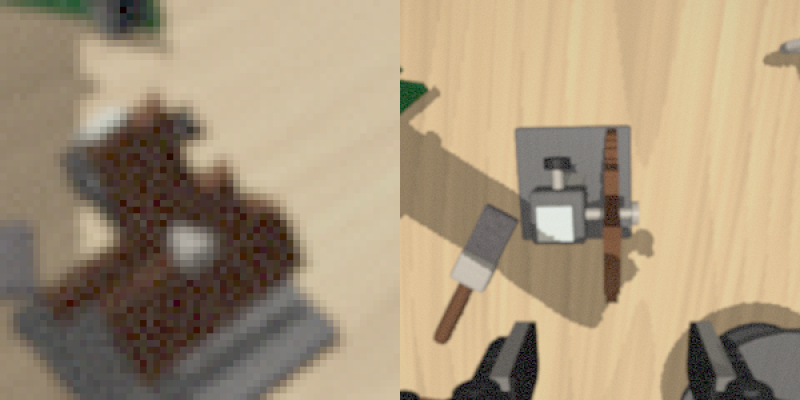

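The template hangs between the collar and the head, which shows at (190,243) in the left crop, and the wrist view at (612,215) shows it upright and square to the peg. I'll wait a second, check that it is still, then hand the job in.

Request:
apply_moves([
  [0,0,0],
  [0,0,0],
  [0,0,0],
  [0,0,0],
  [0,0,0],
  [0,0,0],
  [0,0,0],
  [0,0,0],
], claw=[0.2,0.2,0.2,0.2,0.2,0.2,0.2,0.2], twist=[0,0,0,0,0,0,0,0])

```text
clock: 23.65
tool_pos: [0.5595, -0.2484, 0.3465]
eef_rot: [0.666, 0.746, -0.0, -0.0]
contact_force: [0.5, 0.0, -0.0]
gripper_width: 0.0514
grasp_force: 0.0
```

```bash
python3 - <<'E'
from h import *
a=cv2.imread('pics/s4.png').astype(float); s,_=cap('scene','s5.png'); b=cv2.imread('pics/s5.png').astype(float)
d=lambda r:np.abs(cv2.blur(a,(3,3))-cv2.blur(b,(3,3)))[r].max()
dd=(d(np.s_[225:265,150:195]),d(np.s_[270:380,100:250])); print(dd)
if dd[0]<2*dd[1]+5: print(bot.finish_job())
E
```

```text
(np.float64(27.1111111111111), np.float64(17.77777777777777))
the job is handed in; nothing more can be done
None
```

The slotted template hangs on the peg with its notch settled, and I handed the job in at about 24 s with the gripper clear; the picture comparison showed no clear movement, but no verdict came back.

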